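# Fetch the sample pot from behind the buffer bottles

## Robot

A 6-joint arm with a two-finger parallel gripper is mounted at the origin on the work surface. World frame = base frame: x ahead of the robot, y to its left, z up, the work surface at z = 0. Lengths are in m, angles in rad, forces in N, time in s.
With the tool pointing down it reaches from about 0.375 to 0.9 m from the base axis. Payload 3.1 kg.
Tool frame: the origin (TCP) lies midway between the tips of the shut fingers; the grasp point (between the pads) lies 19 mm behind it; x points along the fingers, z is the direction in which the jaws open and shut, and the axes are right-handed (so a half turn about x gives the same grasp; the last joint's range is limited). The gripper opens to 85 mm and grips with 20 to 120 N. Pads are 22 mm wide; open, the fingers measure 114 mm over their backs; the gripper's body (76 mm by 85 mm) begins 54 mm behind the grasp point. The pads swing forward as they close: fully open they stand 13 mm farther back than shut.
Start: joints at [1.054, 0.527, 1.433, -0, 1.181, -0.178], TCP at [0.208, 0.589, 0.231] pointing down, gripper open.
Joint ranges: [-3.08, 3.08], [-0.75, 2.2], [0.22, 2.44], [-1.43, 4.57], [0, 2.65], [-2.85, 2.85]. Speed limits (rad/s): [2.79, 2.79, 3.14, 3.14, 3.14, 3.14].

## Interface

Orientations are given as a unit quaternion [x, y, z, w].
In Python, from station import status, snapshot, camera_params, ticket gives the robot as it stands.
- The arm moves only by the tool arm_command, never from a script. Its argument "series" is a list that holds one entry, the list of rows, each a list of 4 numbers: the shift along the tool's x, y, z in mm, then the turn about the tool's x in rad. A call has 1 to 10 rows; each row shifts and turns the commanded pose from where the row before left it, along the tool's axes as they then stand; what a row does not reach is not made up. A row lasts 1/10 s, in which the tool goes at most 50 mm and 8.59 degrees, less where a joint would pass 70% of its speed; a pose out of reach is approached as far as the arm can. A call is refused whole if a number of a shift passes 50 or a number of a turn 0.15, either way. A call with a gripper value outside its range is refused whole. "jaw" is the opening in per cent of the stroke, from 0 (shut) to 100 (fully open), set as the call begins (left out, the last holds). The fingers move at their own pace and stop on an object; "force" is the grip in N (left out, the last holds). Time passes only in rows, so rows that do not move let the fingers close. It gives the time, the measured TCP pose, the force and the opening at its end, in the units of the state.
- status.sense(): the state, without advancing time (a new reading comes with each control period).
- snapshot(name): name is "side" or "top"; returns the picture (420x560x3 uint8, red, green, blue); there is no depth.
- camera_params(name): a dict with "fovy" (degrees; the focal length in pixels is half the picture's height over the tangent of half this angle, whatever the lens; pixels are square), "cx", "cy" (the principal point, pixels), "extrinsics" (4x4, takes a point from camera to world coordinates). Camera axes: x right, y down, z forward; pixel columns grow to the right and rows downward; lengths in m; the calibration is good to about 2 mm. A picture is of the moment at which its call begins. camera_params takes no time and is no camera call.
- ticket.sign_off(): hands the job in, once; it reports no verdict.
The state is a dict: "t": time; "q": joint angles; "qd": joint speeds; "tau": joint torques, N m; "tcp_pos": TCP position; "tool_rot": TCP orientation; "force": force on the tool from outside, world axes, zero at the start; "ft_torque": the same for the moment, N m; "finger_gap": opening from 0.0 (shut) to 1.0 (fully open).
Only numpy, scipy, OpenCV 4.12 (cv2) and the standard library are available. Lean on these libraries where they do the work, as an engineer would, in place of code of your own. Each camera call takes 0.05 s, during which the arm holds its last target. There are 200 camera calls.

## Task

The orange sample pot is shut in behind the three buffer bottles: first move all three bottles onto the black side mat, and only then set the pot on the steel plate of the stirrer, wholly on the plate. With the pot on the stirrer, put every bottle back, centred on the disc of its own colour. Keep the bottles and the pot upright and leave the rack of tubes where it is.

Things in the scene. Friction and masses are not known exactly. Their poses are not given: they have to be found in the camera images.
- bottle_red: Loose white bottle, red cap and band, 132 mm tall, about 160 g. Body 48 mm in diameter up to 80 mm above the base, neck 26 mm from 90 mm, cap 30 mm in diameter from 100 to 132 mm: grip the cap from above. Origin: centre of the base, z up. Starts within 5 mm of the centre of its own colour's disc, about 80 mm from the next bottle or more.
- bottle_green: Loose white bottle, green cap and band, 132 mm tall, about 160 g. Body 48 mm in diameter up to 80 mm above the base, neck 26 mm from 90 mm, cap 30 mm in diameter from 100 to 132 mm: grip the cap from above. Origin: centre of the base, z up. Starts within 5 mm of the centre of its own colour's disc, about 80 mm from the next bottle or more.
- bottle_blue: Loose white bottle, blue cap and band, 132 mm tall, about 160 g. Body 48 mm in diameter up to 80 mm above the base, neck 26 mm from 90 mm, cap 30 mm in diameter from 100 to 132 mm: grip the cap from above. Origin: centre of the base, z up. Starts within 5 mm of the centre of its own colour's disc, about 80 mm from the next bottle or more.
- sample_pot: Loose closed sample pot, orange, white lid with orange dot, 57 mm in diameter, 50 mm tall, about 120 g. Origin: centre of base, z up. Starts at the back of a white tray whose top is 6 mm above the table, bottles about 66 mm away (centre to centre) on its near side and both flanks, tube rack about 100 mm behind: no room for a gripper while the bottles stand there.
- disc_red: Fixed red disc on the white tray, the red bottle's place, 68 mm in diameter, 3 mm thick. Origin: centre of its underside, 6 mm above the table; its top is at 9 mm. x axis (same for all discs): from the tray's near edge to its back, where the tube rack is; gripping the pot along y keeps clear of the rack. Which disc is near and which at a flank varies.
- disc_green: Fixed green disc on the white tray, the green bottle's place, 68 mm in diameter, 3 mm thick. Origin: centre of its underside, 6 mm above the table; its top is at 9 mm. x axis (same for all discs): from the tray's near edge to its back, where the tube rack is; gripping the pot along y keeps clear of the rack. Which disc is near and which at a flank varies.
- disc_blue: Fixed blue disc on the white tray, the blue bottle's place, 68 mm in diameter, 3 mm thick. Origin: centre of its underside, 6 mm above the table; its top is at 9 mm. x axis (same for all discs): from the tray's near edge to its back, where the tube rack is; gripping the pot along y keeps clear of the rack. Which disc is near and which at a flank varies.
- stirrer: Fixed magnetic stirrer: round beige base 140 mm in diameter; its top is a flat round steel plate, 84 mm in diameter, 60 mm above the table, nothing over it. Origin: on the axis at table height. To the left or right of the tray (varies).
- side_mat: Fixed black rubber mat, the side area, 230 mm along its x, 100 mm along its y, 4 mm thick. Origin: centre of its underside, at table height. Empty at the start; on the other side of the tray from the stirrer.
- tube_rack: Bystander, loose: beige block 46 mm (x) by 130 mm (y), 45 mm high, with three capped glass tubes up to 101 mm above the table. Origin: centre of its underside. Stands behind the tray, beyond the pot. Further back, over 0.75 m from the robot and out of the way: a pH meter, an electrode stand, a wash bottle, dishes.
Not all that is in view belongs to the job. Of the things like the sample_pot, leave any that is red; of the rest the larger one is meant.

How it is judged:
By the outcome, as a careful person would: the job done as asked, in the order asked, and still so for the second after the job is handed in, with the robot touching nothing.
It also fails if it takes over 134 s, if anything falls off the work surface, if the arm or the gripper's body presses on something with over 40 N, if the wrist force passes 120 N, or if a joint passes its speed limit or range.

## Working session

There is one attempt and no reset: what is moved stays moved. The work goes in short steps, Python scripts to look and compute and a tool call to move; the robot and the scene stay as the last step left them, time stands still between calls to the robot, and variables do not carry over. Pictures are saved under pics/ and viewed, about 12 in all and at most 16, crops included, and the job is handed in when it is done.

Besides the shell and the picture viewer there is one more tool, called after ">>>" by a JSON object that holds its "method" and its "body", one argument or row to a line. arm_command: Moves the arm, as the interface text tells. Its arguments: {"type":"object","properties":{"series":{"type":"array"},"jaw":{"type":"number"},"force":{"type":"number"}},"required":["series"]}

```bash
mkdir -p pics; ls; python3 - <<'E'
from station import status, snapshot, camera_params
import cv2,json
for n in("side","top"):
    im=snapshot(n); cv2.imwrite(f"pics/{n}0.png",im[:,:,::-1]); p=camera_params(n); print(n,p)
s=status.sense();print({k:s[k] for k in("t","tcp_pos","tool_rot","finger_gap","force")})
E
```

```text
pics
side {'fovy': 57.7822885496186, 'cx': 287.7134358275408, 'cy': 211.93421340365052, 'extrinsics': array([[-0.98540217, -0.10826078,  0.13138557,  0.47728986],
       [-0.16999882,  0.66703109, -0.72537571,  0.48515491],
       [-0.00910852, -0.7371222 , -0.67569809,  0.50840984],
       [ 0.        ,  0.        ,  0.        ,  1.        ]])}
top {'fovy': 55.31993801901271, 'cx': 273.8884048503709, 'cy': 207.4144194600202, 'extrinsics': array([[ 6.00416437e-03, -9.92071422e-01,  1.25531841e-01,
         4.69158573e-01],
       [-9.99981622e-01, -5.85120507e-03,  1.58717256e-03,
         1.29136178e-02],
       [-8.40076002e-04, -1.25539063e-01, -9.92088322e-01,
         8.05044809e-01],
       [ 0.00000000e+00,  0.00000000e+00,  0.00000000e+00,
         1.00000000e+00]])}
{'t': 0.1, 'tcp_pos': array([0.20737449, 0.58888926, 0.23042668]), 'tool_rot': array([-0.408858  ,  0.57777652,  0.40824128,  0.57649673]), 'finger_gap': 1.0012586335243796, 'force': array([-0.19716476, -1.08911301,  0.07608464])}
```

View pics/top0.png

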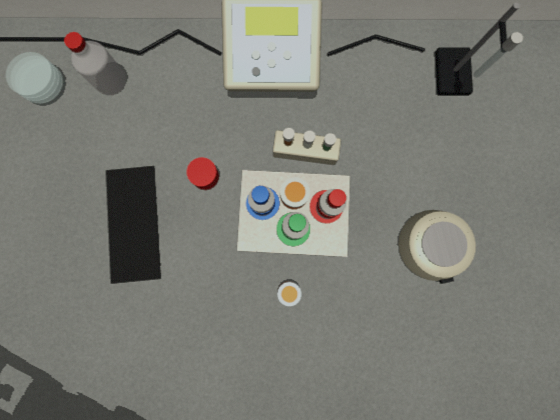

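View pics/side0.png

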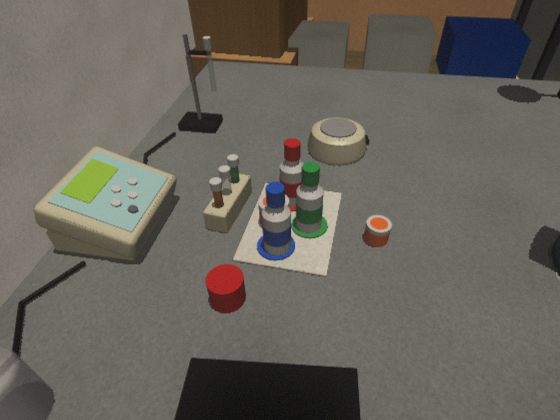

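The top view shows three pot-like things: orange-dotted at (295,192) on the tray behind the bottles, a smaller orange-dotted one at (289,294), and a red one at (202,172). The meant one is (295,192): not red, and the larger of the two orange ones. Mat is at about (133,224), the stirrer plate at (445,244). Next is an enlarged crop to confirm this, plus the measurements.

```bash
cat > h.py <<'E'
import numpy as np,cv2
from station import status,snapshot,camera_params
def ray(n,u,v,z):
    p=camera_params(n);f=210/np.tan(np.radians(p["fovy"])/2);E=p["extrinsics"]
    d=E[:3,:3]@np.array([(u-p["cx"])/f,(v-p["cy"])/f,1]);o=E[:3,3]
    return np.round((o+d*(z-o[2])/d[2])[:2],4)
def proj(n,P):
    p=camera_params(n);f=210/np.tan(np.radians(p["fovy"])/2);E=p["extrinsics"]
    c=E[:3,:3].T@(np.array(P)-E[:3,3]);return np.round([p["cx"]+f*c[0]/c[2],p["cy"]+f*c[1]/c[2]],1)
def crop(n,u0,v0,u1,v1,k,name):
    im=snapshot(n);c=cv2.resize(im[v0:v1,u0:u1],None,fx=k,fy=k,interpolation=cv2.INTER_CUBIC)
    for u in range(-(-u0//10)*10,u1,10): cv2.putText(c,str(u),((u-u0)*k,10),0,.35,(255,0,255));cv2.line(c,((u-u0)*k,12),((u-u0)*k,18),(255,0,255))
    for v in range(-(-v0//10)*10,v1,10): cv2.putText(c,str(v),(0,(v-v0)*k+4),0,.35,(255,0,255));cv2.line(c,(24,(v-v0)*k),(30,(v-v0)*k),(255,0,255))
    cv2.imwrite(f"pics/{name}.png",c[:,:,::-1]);return im
E
python3 - <<'E'
from h import *
crop("top",235,120,360,265,4,"c1")
im=cv2.imread("pics/top0.png")
cv2.imwrite("pics/c2.png",np.hstack([cv2.resize(im[155:295,95:225],None,fx=3,fy=3),cv2.resize(im[200:290,390:490],None,fx=4,fy=4,interpolation=2)[:360],][:1]))
print("mat",[ray("top",*p,.004) for p in((106,169),(154,167),(160,279),(111,283))])
g=cv2.cvtColor(im,cv2.COLOR_BGR2HSV).astype(int)
H,S,V=g[...,0],g[...,1],g[...,2]
def blob(m,box):
    u0,v0,u1,v1=box;mm=np.zeros_like(m,np.uint8);mm[v0:v1,u0:u1]=m[v0:v1,u0:u1]
    n,l,st,c=cv2.connectedComponentsWithStats(mm)
    return [(st[i].tolist(),c[i].round(1).tolist()) for i in range(1,n) if st[i][4]>15]
print("plate",blob((S<25)&(V>90)&(V<180),(405,212,485,285)))
for nm,m in(("red",((H<6)|(H>174))&(S>150)),("green",(H>50)&(H<90)&(S>130)),("blue",(H>100)&(H<125)&(S>130)),("orange",(H>7)&(H<22)&(S>130))): print(nm,blob(m,(235,165,360,310)))
E
```

```text
mat [array([0.6475, 0.3573]), array([0.6522, 0.2595]), array([0.427 , 0.2378]), array([0.4186, 0.334 ])]
plate [([405, 212, 14, 10, 66], [409.0, 214.8]), ([405, 212, 80, 73, 1582], [462.9, 256.1]), ([421, 222, 46, 45, 1614], [443.9, 243.9])]
red [([310, 191, 31, 32, 287], [320.2, 209.4]), ([328, 190, 18, 18, 249], [336.2, 198.1])]
green []
blue [([252, 186, 17, 18, 236], [260.1, 194.6]), ([247, 190, 32, 29, 217], [265.2, 209.4])]
orange [([285, 182, 20, 19, 296], [294.7, 191.2]), ([282, 287, 15, 15, 160], [289.0, 293.6])]
```

View pics/c1.png

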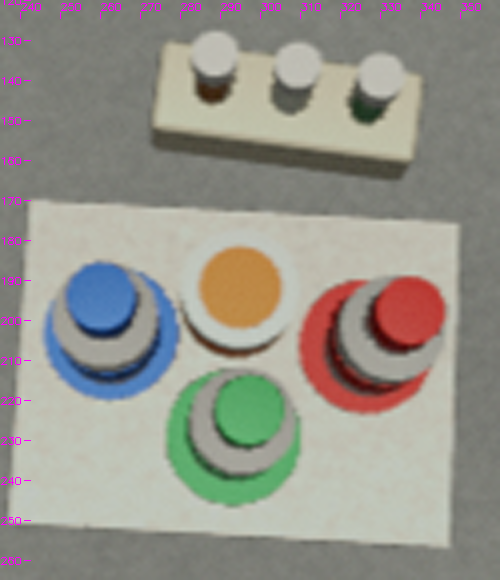

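```bash
python3 - <<'E'
from h import *
from scipy.spatial.transform import Rotation as R
for n,c,d in(("blue",(260.2,194.5),(263.1,203)),("green",(297.5,222.3),(293.2,229.5)),("red",(337.2,197.7),(326.5,206.5))):
    print(n,"cap",ray("top",*c,.141),"disc",ray("top",*d,.009))
print("pot",ray("top",294.8,191.8,.056),"small",ray("top",289,293.6,.04),"redpot",ray("top",202,172,.05))
print("plate",ray("top",443.9,243.9,.06),ray("top",421,243.9,.06),ray("top",467,243.9,.06))
tr=[ray("top",235+a/4,120+b/4,.006) for a,b in((29,200),(459,223),(449,546),(8,523))];print("tray",tr)
print("rack",[ray("top",235+a/4,120+b/4,.045) for a,b in((164,42),(421,75),(412,160),(153,130))])
for n in ("mat",): print(ray("top",133,224.5,.004))
print(R.from_quat(status.sense()["tool_rot"]).as_matrix().round(3))
E
```

```text
blue cap [0.5749 0.0371] disc [0.5787 0.0359]
green cap [ 0.5285 -0.0254] disc [ 0.5258 -0.0245]
red cap [ 0.5702 -0.092 ] disc [ 0.5724 -0.0912]
pot [ 0.594  -0.0253] small [ 0.4034 -0.0152] redpot [0.6325 0.1526]
plate [ 0.4972 -0.3012] [ 0.4969 -0.2588] [ 0.4974 -0.344 ]
tray [array([0.6466, 0.079 ]), array([ 0.636 , -0.1394]), array([ 0.4732, -0.1316]), array([0.4832, 0.0868])]
rack [array([0.7173, 0.0109]), array([ 0.7013, -0.1147]), array([ 0.6588, -0.1097]), array([0.673, 0.016])]
[0.5343 0.2965]
[[-0.001 -0.943  0.332]
 [-0.001  0.332  0.943]
 [-1.     0.    -0.002]]
```

Crop confirms the orange-dotted white-lidded pot between the bottles at (294.8,191.8), lid about 29 px wide (about 57 mm); the lookalike at (289,294) is smaller. I've measured the positions, and each cap lies within 5 mm of its disc. First bottle is blue. I'll turn the tool so that its z = world +y and its y = world −x.

>>> {"method": "arm_command", "body": {
  "series": [
    [[0,0,0,-0.113],[0,0,0,-0.113],[0,0,0,-0.113],[0,-26,-39,0],[0,-26,-39,0],[0,-26,-39,0],[0,-26,-39,0],[0,-26,-39,0],[0,-26,-39,0],[0,-26,-39,0]]
  ],
  "jaw": 60,
  "force": 60
}}

```text
t: 1.15
tcp_pos: [0.3904, 0.3148, 0.2312]
tool_rot: [-0.5, 0.5, 0.5, 0.5]
force: [0.3, -0.3, -0.5]
finger_gap: 0.599
```

>>> {"method": "arm_command", "body": {
  "series": [
    [[0,-26,-39,0],[0,-26,-39,0],[0,-26,-39,0],[0,-26,-39,0],[0,-26,-39,0],[0,-26,-39,0],[0,-26,-39,0],[0,0,0,0],[0,0,0,0]]
  ]
}}

```text
t: 2.05
tcp_pos: [0.5718, 0.0425, 0.2307]
tool_rot: [-0.499, 0.501, 0.5, 0.5]
force: [-0.7, 0.7, -0.5]
finger_gap: 0.602
```

```bash
python3 - <<'E'
from h import *
from scipy.spatial.transform import Rotation as R
s=status.sense();print(s["t"],s["tcp_pos"],s["finger_gap"],R.from_quat(s["tool_rot"]).as_matrix().round(3))
E
```

```text
2.05 [0.57181948 0.04247415 0.23072773] 0.6024784599551305 [[-0.001 -1.     0.002]
 [ 0.     0.002  1.   ]
 [-1.     0.001  0.   ]]
```

>>> {"method": "arm_command", "body": {
  "series": [
    [[30,-4,-5.5,0],[30,0,0,0],[30,0,0,0],[25,0,0,0],[12,0,0,0],[0,0,0,0]]
  ]
}}

```text
t: 2.65
tcp_pos: [0.5738, 0.0393, 0.1028]
tool_rot: [-0.499, 0.501, 0.502, 0.499]
force: [-0.5, 0.1, 0.1]
finger_gap: 0.601
```

>>> {"method": "arm_command", "body": {
  "series": [
    [[0,0,0,0],[0,0,0,0],[0,0,0,0],[0,0,0,0],[0,0,0,0],[0,0,0,0],[-10,0,0,0]]
  ],
  "jaw": 0
}}

```text
t: 3.35
tcp_pos: [0.5747, 0.038, 0.1137]
tool_rot: [-0.499, 0.501, 0.501, 0.499]
force: [0.7, 0.3, -2.7]
finger_gap: 0.335
```

```bash
python3 - <<'E'
from h import *
crop("side",180,130,360,270,4,"s1")
E
```

```text
(no output)
```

View pics/s1.png

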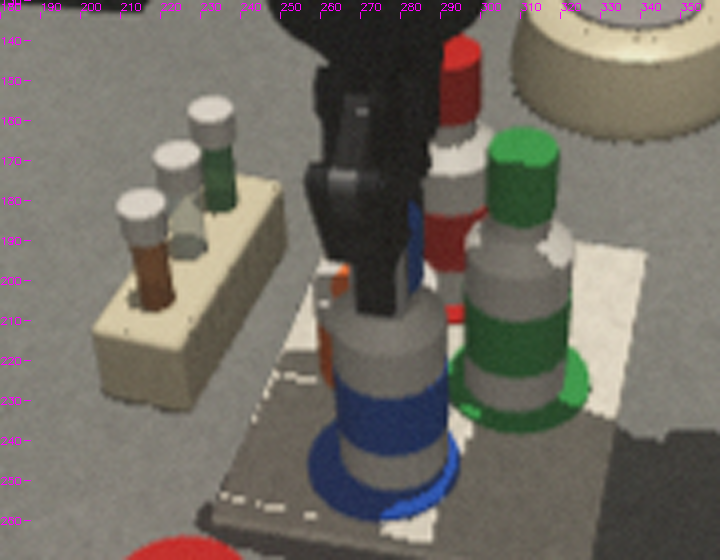

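The blue bottle (cap near (283,190)) is held and clear of its disc, with a gap of 0.335 that matches the 30 mm cap. Next I carry it to the far end of the mat.

>>> {"method": "arm_command", "body": {
  "series": [
    [[-20,0,0,0],[-25,0,0,0],[-25,0,0,0],[-5,0,10,0],[0,0,20,0],[0,-3,30,0],[0,-5,30,0],[0,-5,30,0],[0,-5,30,0],[0,-5,30,0]]
  ]
}}

```text
t: 4.4
tcp_pos: [0.5976, 0.2198, 0.1877]
tool_rot: [-0.499, 0.501, 0.501, 0.499]
force: [0.5, 0.2, -1.0]
finger_gap: 0.333
```

>>> {"method": "arm_command", "body": {
  "series": [
    [[0,-5,30,0],[0,0,30,0],[0,0,17,0],[0,0,8,0],[0,0,0,0],[20,0,0,0],[25,0,0,0],[25,0,0,0],[0,0,0,0],[0,0,0,0]]
  ]
}}

```text
t: 5.4
tcp_pos: [0.6038, 0.3017, 0.1192]
tool_rot: [-0.5, 0.501, 0.5, 0.5]
force: [-0.0, -0.8, -2.3]
finger_gap: 0.339
```

Lower the last stretch, then release and rise.

>>> {"method": "arm_command", "body": {
  "series": [
    [[10,0,0,0],[6,0,0,0],[4,0,0,0],[0,0,0,0],[0,0,0,0]]
  ]
}}

```text
t: 5.9
tcp_pos: [0.6045, 0.303, 0.1007]
tool_rot: [0.501, -0.499, -0.5, -0.5]
force: [-0.6, -1.5, 4.9]
finger_gap: 0.336
```

>>> {"method": "arm_command", "body": {
  "series": [
    [[0,0,0,0],[0,0,0,0],[0,0,0,0],[0,0,0,0],[-15,0,0,0],[-40,0,0,0],[-40,0,0,0],[-10,13,-35,0],[0,13,-46,0],[0,13,-46,0]]
  ],
  "jaw": 60
}}

```text
t: 6.9
tcp_pos: [0.5649, 0.1754, 0.2064]
tool_rot: [0.501, -0.498, -0.5, -0.5]
force: [0.0, -0.3, 0.7]
finger_gap: 0.598
```

>>> {"method": "arm_command", "body": {
  "series": [
    [[0,13,-46,0],[0,13,-46,0],[0,5,-46,0],[0,5,-46,0],[0,0,-15,0],[0,0,0,0],[0,0,0,0]]
  ]
}}

```text
t: 7.6
tcp_pos: [0.5291, -0.0223, 0.2048]
tool_rot: [-0.5, 0.5, 0.5, 0.5]
force: [-0.8, 0.4, 0.2]
finger_gap: 0.598
```

>>> {"method": "arm_command", "body": {
  "series": [
    [[30,0,-3,0],[30,0,0,0],[27,0,0,0],[14,0,0,0],[0,0,0,0],[0,0,0,0]]
  ]
}}

```text
t: 8.2
tcp_pos: [0.5291, -0.0245, 0.1035]
tool_rot: [-0.501, 0.499, 0.501, 0.499]
force: [0.8, -0.2, 0.3]
finger_gap: 0.604
```

>>> {"method": "arm_command", "body": {
  "series": [
    [[0,0,0,0],[0,0,0,0],[0,0,0,0],[0,0,0,0],[0,0,0,0],[0,0,0,0],[-10,0,0,0]]
  ],
  "jaw": 0
}}

```text
t: 8.9
tcp_pos: [0.5279, -0.0259, 0.113]
tool_rot: [-0.499, 0.5, 0.501, 0.499]
force: [0.8, 0.1, -0.3]
finger_gap: 0.338
```

```bash
python3 - <<'E'
from h import *
a=crop("side",200,130,360,270,3,"s2");b=crop("top",90,150,180,290,3,"s3")
x=cv2.imread("pics/s2.png");y=cv2.imread("pics/s3.png");cv2.imwrite("pics/s23.png",np.hstack([x,y]))
E
```

```text
(no output)
```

View pics/s23.png

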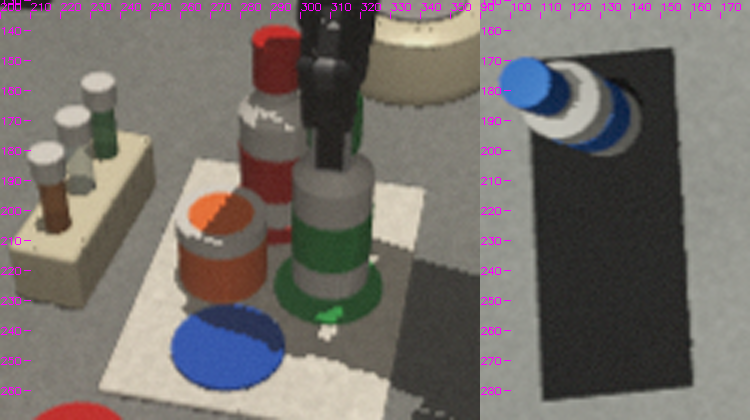

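Green is gripped (near (310,185)) with the blue bottle upright on the mat (cap (105,177), base inside the mat). Carry green to the mat's middle.

>>> {"method": "arm_command", "body": {
  "series": [
    [[-20,0,0,0],[-25,0,0,0],[-25,0,0,0],[-5,0,10,0],[0,0,20,0],[0,-1,32,0],[0,-1,32,0],[0,-1,32,0],[0,-1,32,0],[0,-1,32,0]]
  ]
}}

```text
t: 10.0
tcp_pos: [0.5324, 0.1658, 0.187]
tool_rot: [-0.499, 0.501, 0.501, 0.499]
force: [0.0, -0.9, -2.5]
finger_gap: 0.331
```

>>> {"method": "arm_command", "body": {
  "series": [
    [[0,-1,32,0],[0,0,32,0],[0,0,32,0],[0,0,20,0],[0,0,11,0],[0,0,5,0],[20,0,0,0],[25,0,0,0],[25,0,0,0],[0,0,0,0]]
  ]
}}

```text
t: 11.0
tcp_pos: [0.5317, 0.294, 0.1146]
tool_rot: [-0.498, 0.503, 0.501, 0.497]
force: [-0.5, 0.4, -1.1]
finger_gap: 0.339
```

>>> {"method": "arm_command", "body": {
  "series": [
    [[10,0,0,0],[6,0,0,0],[3,0,0,0],[0,0,0,0],[0,0,0,0]]
  ]
}}

```text
t: 11.5
tcp_pos: [0.5352, 0.2962, 0.0999]
tool_rot: [-0.5, 0.5, 0.5, 0.5]
force: [-0.2, 0.5, -1.5]
finger_gap: 0.335
```

>>> {"method": "arm_command", "body": {
  "series": [
    [[1.5,0,0,0],[0,0,0,0],[0,0,0,0]]
  ]
}}

```text
t: 11.8
tcp_pos: [0.5354, 0.2962, 0.0997]
tool_rot: [-0.5, 0.499, 0.5, 0.501]
force: [-1.6, -0.3, 5.9]
finger_gap: 0.336
```

>>> {"method": "arm_command", "body": {
  "series": [
    [[0,0,0,0],[0,0,0,0],[0,0,0,0],[0,0,0,0],[-15,0,0,0],[-40,0,0,0],[-40,0,0,0],[-10,0,-38,0],[0,0,-48,0],[0,0,-48,0]]
  ],
  "jaw": 60
}}

```text
t: 12.8
tcp_pos: [0.5349, 0.1612, 0.2036]
tool_rot: [0.501, -0.499, -0.5, -0.5]
force: [0.6, -1.6, -0.4]
finger_gap: 0.601
```

>>> {"method": "arm_command", "body": {
  "series": [
    [[0,-6,-48,0],[0,-6,-48,0],[0,-6,-48,0],[0,-6,-48,0],[0,-6,-40,0],[0,-5,-22,0],[0,0,0,0],[0,0,0,0],[0,0,0,0]]
  ]
}}

```text
t: 13.7
tcp_pos: [0.5692, -0.0906, 0.2026]
tool_rot: [-0.5, 0.5, 0.501, 0.5]
force: [0.4, 0.9, 0.2]
finger_gap: 0.6
```

>>> {"method": "arm_command", "body": {
  "series": [
    [[30,-1,-1,0],[30,0,0,0],[27,0,0,0],[12,0,0,0],[0,0,0,0],[0,0,0,0]]
  ]
}}

```text
t: 14.3
tcp_pos: [0.5714, -0.0924, 0.1045]
tool_rot: [0.501, -0.5, -0.5, -0.5]
force: [-0.1, 0.1, 0.9]
finger_gap: 0.602
```

>>> {"method": "arm_command", "body": {
  "series": [
    [[0,0,0,0],[0,0,0,0],[0,0,0,0],[0,0,0,0],[0,0,0,0],[0,0,0,0],[-10,0,0,0],[-20,0,0,0],[-25,0,0,0],[-25,0,0,0]]
  ],
  "jaw": 0
}}

```text
t: 15.3
tcp_pos: [0.57, -0.0928, 0.1846]
tool_rot: [-0.499, 0.5, 0.501, 0.5]
force: [0.0, 0.1, -1.2]
finger_gap: 0.336
```

>>> {"method": "arm_command", "body": {
  "series": [
    [[-5,3,10,0],[0,7,22,0],[0,9,32,0],[0,9,32,0],[0,9,32,0],[0,9,32,0],[0,9,32,0],[0,9,32,0],[0,9,32,0],[0,9,32,0]]
  ]
}}

```text
t: 16.3
tcp_pos: [0.4867, 0.1965, 0.1879]
tool_rot: [-0.499, 0.501, 0.501, 0.499]
force: [0.7, -1.1, -1.0]
finger_gap: 0.335
```

>>> {"method": "arm_command", "body": {
  "series": [
    [[0,9,32,0],[0,9,32,0],[0,3,20,0],[0,2,8,0],[0,0,2,0],[20,0,0,0],[25,0,0,0],[25,0,0,0],[0,0,0,0]]
  ]
}}

```text
t: 17.2
tcp_pos: [0.4633, 0.2868, 0.1158]
tool_rot: [-0.499, 0.503, 0.501, 0.498]
force: [-0.1, -0.1, -1.4]
finger_gap: 0.336
```

>>> {"method": "arm_command", "body": {
  "series": [
    [[10,0,0,0],[7,0,0,0],[3.5,0,0,0],[0,0,0,0],[0,0,0,0]]
  ]
}}

```text
t: 17.7
tcp_pos: [0.4665, 0.2889, 0.1005]
tool_rot: [0.501, -0.499, -0.5, -0.5]
force: [-2.8, -0.9, 7.5]
finger_gap: 0.339
```

>>> {"method": "arm_command", "body": {
  "series": [
    [[0,0,0,0],[0,0,0,0],[0,0,0,0],[0,0,0,0],[-15,0,0,0],[-40,0,0,0],[-40,0,0,0],[-10,-15,-38,0],[0,-18,-45,0],[0,-19,-45,0]]
  ],
  "jaw": 60
}}

```text
t: 18.7
tcp_pos: [0.5182, 0.1603, 0.2041]
tool_rot: [0.501, -0.499, -0.5, -0.5]
force: [1.0, 0.1, 0.2]
finger_gap: 0.596
```

>>> {"method": "arm_command", "body": {
  "series": [
    [[0,-19,-45,0],[0,-19,-45,0],[0,-19,-45,0],[0,-18,-40,0],[0,0,-11,0],[0,0,0,0],[0,0,0,0],[0,0,0,0]]
  ],
  "jaw": 100
}}

```text
t: 19.5
tcp_pos: [0.5918, -0.0231, 0.2031]
tool_rot: [-0.5, 0.5, 0.501, 0.499]
force: [-0.7, -0.1, 0.2]
finger_gap: 0.996
```

```bash
python3 - <<'E'
from h import *
im=snapshot("top");i2=snapshot("side");cv2.imwrite("pics/a.png",cv2.resize(np.hstack([im[130:300,60:360],i2[110:420:1,100:400][:170] if 0 else i2[140:310,150:400]]),None,fx=1.45,fy=1.45)[:,:,::-1])
E
```

```text
(no output)
```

View pics/a.png

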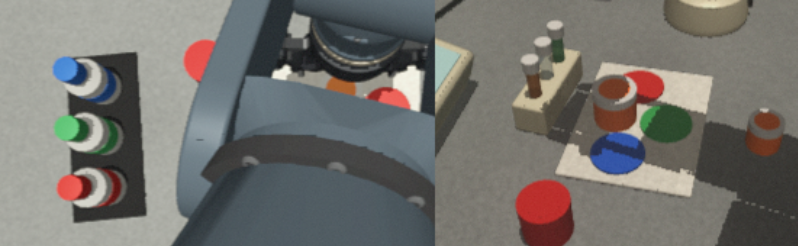

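All three bottles stand upright on the mat (caps at left) and the pot is free on the tray. Descend on the pot.

>>> {"method": "arm_command", "body": {
  "series": [
    [[35,-2,-2,0],[40,0,0,0],[35,0,0,0],[0,0,0,0]]
  ]
}}

```text
t: 20.0
tcp_pos: [0.5907, -0.025, 0.089]
tool_rot: [-0.497, 0.502, 0.504, 0.498]
force: [-2.4, 0.5, 0.4]
finger_gap: 0.998
```

>>> {"method": "arm_command", "body": {
  "series": [
    [[25,0,0,0],[25,0,0,0],[20,0,0,0],[12,0,0,0],[0,0,0,0]]
  ]
}}

```text
t: 20.5
tcp_pos: [0.5946, -0.0264, 0.0112]
tool_rot: [-0.5, 0.5, 0.501, 0.5]
force: [-0.5, -1.1, -0.2]
finger_gap: 0.996
```

>>> {"method": "arm_command", "body": {
  "series": [
    [[0,0,0,0],[0,0,0,0],[0,0,0,0],[0,0,0,0],[0,0,0,0],[0,0,0,0],[-10,0,0,0],[-20,0,0,0],[0,0,0,0]]
  ],
  "jaw": 0,
  "force": 40
}}

```text
t: 21.4
tcp_pos: [0.5966, -0.0274, 0.0438]
tool_rot: [0.502, -0.499, -0.499, -0.501]
force: [0.6, 0.0, -1.3]
finger_gap: 0.645
```

```bash
python3 - <<'E'
from h import *
crop("side",180,120,360,270,3,"s4")
E
```

```text
(no output)
```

View pics/s4.png

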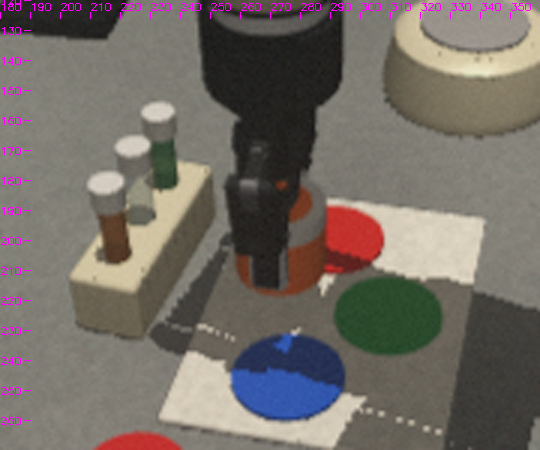

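Pot is held and clear of the tray (about (262,200)–(265,290) in the side crop, gap 0.645). Clear discs are also visible. Carry it to the stirrer.

>>> {"method": "arm_command", "body": {
  "series": [
    [[-25,0,0,0],[-30,0,0,0],[-20,4,-10,0],[0,8,-20,0],[0,10,-28,0],[0,10,-28,0],[0,10,-28,0],[0,10,-28,0],[0,10,-28,0],[0,10,-28,0]]
  ]
}}

```text
t: 22.45
tcp_pos: [0.5218, -0.2257, 0.1155]
tool_rot: [-0.499, 0.5, 0.501, 0.5]
force: [-0.3, -0.6, -0.7]
finger_gap: 0.649
```

>>> {"method": "arm_command", "body": {
  "series": [
    [[0,10,-28,0],[0,10,-28,0],[0,5,-14,0],[0,2,-6,0],[0,0,0,0],[0,0,0,0],[0,0,0,0]]
  ]
}}

```text
t: 23.15
tcp_pos: [0.4961, -0.2995, 0.1162]
tool_rot: [-0.5, 0.499, 0.501, 0.5]
force: [0.4, 0.2, -0.9]
finger_gap: 0.649
```

>>> {"method": "arm_command", "body": {
  "series": [
    [[15,-1,-2,0],[15,0,0,0],[10,0,0,0],[5,0,0,0],[3,0,0,0],[2,0,0,0],[0,0,0,0],[0,0,0,0]]
  ]
}}

```text
t: 23.95
tcp_pos: [0.497, -0.3029, 0.067]
tool_rot: [0.5, -0.5, -0.5, -0.5]
force: [-1.4, 1.7, 3.4]
finger_gap: 0.646
```

>>> {"method": "arm_command", "body": {
  "series": [
    [[0,0,0,0],[0,0,0,0],[0,0,0,0],[0,0,0,0],[0,0,0,0],[-15,0,0,0],[-40,0,0,0],[-40,0,0,0],[-40,0,30,0],[0,1,46,0]]
  ],
  "jaw": 100
}}

```text
t: 24.95
tcp_pos: [0.5, -0.2311, 0.207]
tool_rot: [0.505, -0.5, -0.494, -0.502]
force: [1.4, 0.5, -0.6]
finger_gap: 1.0
```

>>> {"method": "arm_command", "body": {
  "series": [
    [[0,3,48,0],[0,3,48,0],[0,3,48,0],[0,3,48,0],[0,3,48,0],[0,3,48,0],[0,3,48,0],[0,3,48,0],[0,3,48,0],[0,3,48,0]]
  ],
  "jaw": 60,
  "force": 60
}}

```text
t: 25.95
tcp_pos: [0.4653, 0.255, 0.2014]
tool_rot: [0.5, -0.5, -0.5, -0.5]
force: [0.2, -0.5, -0.2]
finger_gap: 0.6
```

>>> {"method": "arm_command", "body": {
  "series": [
    [[0,0,28,0],[0,0,8,0],[0,0,0,0],[0,0,0,0],[0,0,0,0]]
  ]
}}

```text
t: 26.45
tcp_pos: [0.4658, 0.2875, 0.2012]
tool_rot: [-0.5, 0.501, 0.5, 0.5]
force: [-0.0, 0.7, 0.0]
finger_gap: 0.602
```

```bash
python3 - <<'E'
from h import *
im=crop("top",235,160,500,290,3,"d1")
E
```

```text
(no output)
```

View pics/d1.png

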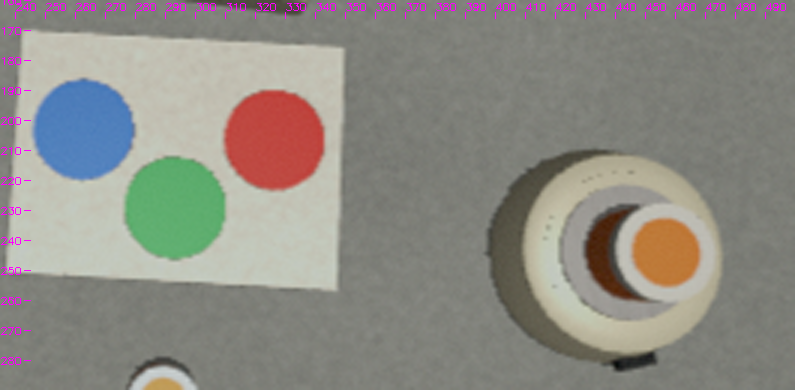

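The pot stands on the plate (dot at about (457,244)) and all three discs are fully visible. Fit them by colour.

```bash
python3 - <<'E'
from h import *
def cen(im,box,f,z,n):
    u0,v0,u1,v1=box;g=cv2.cvtColor(im,cv2.COLOR_RGB2HSV).astype(int)[v0:v1,u0:u1]
    m=f(g[...,0],g[...,1],g[...,2]).astype(np.uint8);_,l,s,c=cv2.connectedComponentsWithStats(m);i=1+s[1:,4].argmax()
    p=c[i]+[u0,v0];print(n,p.round(1),s[i][2:],ray("top",*p,z))
im=snapshot("top");R=lambda h,s,v:((h<7)|(h>172))&(s>120);G=lambda h,s,v:(h>45)&(h<90)&(s>80);B=lambda h,s,v:(h>98)&(h<125)&(s>100);O=lambda h,s,v:(h>7)&(h<22)&(s>120)
T=(235,165,360,265)
cen(im,T,R,.009,"dred");cen(im,T,G,.009,"dgreen");cen(im,T,B,.009,"dblue");cen(im,(430,220,480,270),O,.11,"pot")
o=cv2.imread("pics/top0.png")[:,:,::-1]
cen(o,(322,186,350,210),lambda h,s,v:R(h,s,v)&(v>175),.141,"cred0");cen(o,(285,208,312,236),lambda h,s,v:G(h,s,v)&0,.141,"x") if 0 else None
cen(o,(250,184,272,206),lambda h,s,v:B(h,s,v),.141,"cblue0")
M=(90,150,175,290)
cen(im,M,B,.136,"blue on mat");cen(im,M,G,.136,"green on mat")
E
```

```text
dred [326.1 206. ] [ 33  33 857] [ 0.5733 -0.0904]
dgreen [292.9 228.8] [ 33  33 869] [ 0.5273 -0.0239]
dblue [262.4 202.7] [ 32  33 836] [0.5792 0.0372]
pot [456.6 243.6] [ 22  22 389] [ 0.4959 -0.3021]
cred0 [337.5 197. ] [ 16  17 203] [ 0.5714 -0.0925]
cblue0 [260.  194.4] [ 17  18 250] [0.575  0.0374]
blue on mat [107.5 178.4] [ 24  19 333] [0.6019 0.297 ]
green on mat [108.6 218.4] [ 24  19 335] [0.5336 0.2913]
```

>>> {"method": "arm_command", "body": {
  "series": [
    [[30,0,1,0],[30,0,0,0],[27,0,0,0],[13.5,0,0,0],[0,0,0,0],[0,0,0,0]]
  ]
}}

```text
t: 27.15
tcp_pos: [0.4662, 0.2895, 0.101]
tool_rot: [-0.5, 0.5, 0.5, 0.5]
force: [0.9, -0.2, -0.1]
finger_gap: 0.604
```

>>> {"method": "arm_command", "body": {
  "series": [
    [[0,0,0,0],[0,0,0,0],[0,0,0,0],[0,0,0,0],[0,0,0,0],[0,0,0,0],[-10,0,0,0],[-25,0,0,0],[-25,0,0,0],[-25,0,0,0]]
  ],
  "jaw": 0
}}

```text
t: 28.15
tcp_pos: [0.4651, 0.2901, 0.1869]
tool_rot: [-0.5, 0.5, 0.5, 0.5]
force: [0.4, 0.2, -1.2]
finger_gap: 0.337
```

>>> {"method": "arm_command", "body": {
  "series": [
    [[0,-3,-10,0],[0,-7,-20,0],[0,-9,-32,0],[0,-9,-32,0],[0,-9,-32,0],[0,-9,-32,0],[0,-9,-32,0],[0,-9,-32,0],[0,-9,-32,0],[0,-9,-32,0]]
  ]
}}

```text
t: 29.15
tcp_pos: [0.547, 0.0024, 0.1848]
tool_rot: [-0.499, 0.5, 0.501, 0.5]
force: [-0.8, -0.1, -1.4]
finger_gap: 0.336
```

>>> {"method": "arm_command", "body": {
  "series": [
    [[0,-9,-32,0],[0,-9,-32,0],[0,-4,-20,0],[0,-2,-8,0],[0,0,-2,0],[20,0,0,0],[25,0,0,0],[25,0,0,0],[0,0,0,0],[0,0,0,0]]
  ]
}}

```text
t: 30.15
tcp_pos: [0.5712, -0.0888, 0.1156]
tool_rot: [-0.5, 0.5, 0.501, 0.499]
force: [0.8, 0.8, -1.2]
finger_gap: 0.33
```

>>> {"method": "arm_command", "body": {
  "series": [
    [[5,-1,-0.5,0],[3,0,0,0],[0,0,0,0],[0,0,0,0],[0,0,0,0]]
  ]
}}

```text
t: 30.65
tcp_pos: [0.573, -0.0906, 0.1082]
tool_rot: [0.5, -0.5, -0.5, -0.5]
force: [-0.1, -0.2, -1.1]
finger_gap: 0.33
```

>>> {"method": "arm_command", "body": {
  "series": [
    [[2,0,0,0],[1.5,0,0,0],[0,0,0,0],[0,0,0,0]]
  ]
}}

```text
t: 31.05
tcp_pos: [0.5737, -0.0909, 0.1071]
tool_rot: [0.501, -0.5, -0.499, -0.5]
force: [-3.2, -0.6, 13.0]
finger_gap: 0.336
```

>>> {"method": "arm_command", "body": {
  "series": [
    [[0,0,0,0],[0,0,0,0],[0,0,0,0],[0,0,0,0],[-15,0,0,0],[-40,0,0,0],[-40,0,0,0],[0,6,38,0],[0,6,48,0],[0,6,48,0]]
  ],
  "jaw": 60
}}

```text
t: 32.05
tcp_pos: [0.5547, 0.0443, 0.1996]
tool_rot: [-0.5, 0.5, 0.499, 0.501]
force: [0.9, 0.8, 0.1]
finger_gap: 0.6
```

>>> {"method": "arm_command", "body": {
  "series": [
    [[0,6,48,0],[0,6,48,0],[0,6,48,0],[0,2,48,0],[0,0,45,0],[0,0,15,0],[0,0,0,0],[0,0,0,0]]
  ]
}}

```text
t: 32.85
tcp_pos: [0.5345, 0.2946, 0.1988]
tool_rot: [-0.5, 0.5, 0.5, 0.499]
force: [0.6, 0.5, 0.6]
finger_gap: 0.602
```

```bash
python3 - <<'E'
from h import *
crop("top",240,165,360,265,4,"e1");crop("side",230,120,340,260,3,"e2")
x=cv2.imread("pics/e1.png");y=cv2.imread("pics/e2.png")[:400];cv2.imwrite("pics/e.png",np.hstack([x,y])[:,:800])
E
```

```text
(no output)
```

View pics/e.png

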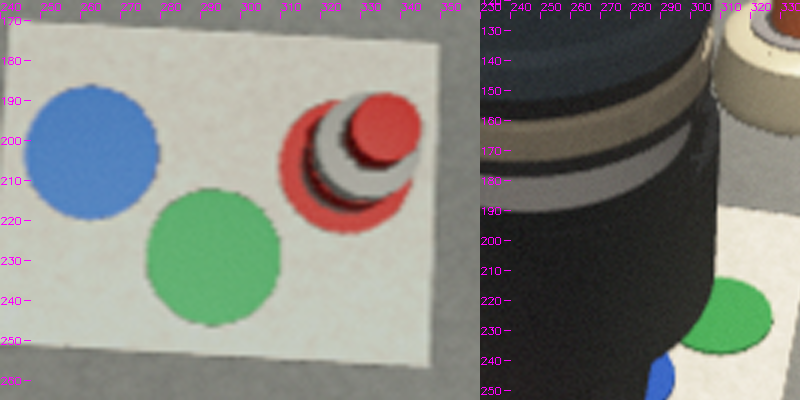

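Red stands upright inside its disc (cap at (336.5,197)) with even margins. Green next.

>>> {"method": "arm_command", "body": {
  "series": [
    [[30,-1,1,0],[30,0,0,0],[27,0,0,0],[11,0,0,0],[0,0,0,0],[0,0,0,0]]
  ]
}}

```text
t: 33.55
tcp_pos: [0.5367, 0.296, 0.1022]
tool_rot: [-0.5, 0.5, 0.5, 0.501]
force: [0.9, 0.7, 0.6]
finger_gap: 0.604
```

>>> {"method": "arm_command", "body": {
  "series": [
    [[0,0,0,0],[0,0,0,0],[0,0,0,0],[0,0,0,0],[0,0,0,0],[0,0,0,0],[-10,0,0,0],[-25,0,0,0],[-25,0,0,0],[-25,0,0,0]]
  ],
  "jaw": 0
}}

```text
t: 34.55
tcp_pos: [0.535, 0.2966, 0.1872]
tool_rot: [-0.5, 0.5, 0.5, 0.5]
force: [0.7, 0.7, -1.7]
finger_gap: 0.336
```

```bash
python3 - <<'E'
from h import *
print("red cap now",ray("top",336.5,197,.141),"expect px",proj("top",(.5733,-.0904,.141)))
E
```

```text
red cap now [ 0.5714 -0.0908] expect px [336.2 195.9]
```

>>> {"method": "arm_command", "body": {
  "series": [
    [[0,0,-10,0],[0,0,-20,0],[0,1,-32,0],[0,1,-32,0],[0,1,-32,0],[0,1,-32,0],[0,1,-32,0],[0,1,-32,0],[0,1,-32,0],[0,0,-32,0]]
  ]
}}

```text
t: 35.55
tcp_pos: [0.5271, 0.0091, 0.1852]
tool_rot: [-0.499, 0.501, 0.501, 0.499]
force: [0.0, -0.4, -1.6]
finger_gap: 0.333
```

>>> {"method": "arm_command", "body": {
  "series": [
    [[0,0,-20,0],[0,0,-10,0],[0,0,-4,0],[0,0,0,0],[20,0,0,0],[25,0,0,0],[25,0,0,0],[5,0,0,0],[0,0,0,0],[0,0,0,0]]
  ]
}}

```text
t: 36.55
tcp_pos: [0.5296, -0.0231, 0.1121]
tool_rot: [0.501, -0.499, -0.5, -0.5]
force: [0.6, -0.6, -2.3]
finger_gap: 0.336
```

>>> {"method": "arm_command", "body": {
  "series": [
    [[3,1,-1,0],[2,0,0,0],[1,0,0,0],[0,0,0,0],[0,0,0,0]]
  ]
}}

```text
t: 37.05
tcp_pos: [0.5288, -0.0248, 0.1081]
tool_rot: [0.501, -0.499, -0.499, -0.501]
force: [-2.0, 0.1, 12.3]
finger_gap: 0.334
```

>>> {"method": "arm_command", "body": {
  "series": [
    [[0,0,0,0],[0,0,0,0],[0,0,0,0],[0,0,0,0],[-15,0,0,0],[-40,0,0,0],[-40,0,0,0],[0,-9,38,0],[0,-12,46,0],[0,-12,46,0]]
  ],
  "jaw": 60
}}

```text
t: 38.05
tcp_pos: [0.5612, 0.1064, 0.2007]
tool_rot: [-0.5, 0.5, 0.499, 0.501]
force: [1.0, -0.3, 0.8]
finger_gap: 0.602
```

>>> {"method": "arm_command", "body": {
  "series": [
    [[0,-12,46,0],[0,-12,46,0],[0,-12,46,0],[0,-7,45,0],[0,0,15,0],[0,0,0,0],[0,0,0,0]]
  ]
}}

```text
t: 38.75
tcp_pos: [0.6031, 0.3025, 0.1997]
tool_rot: [-0.5, 0.501, 0.5, 0.499]
force: [-1.0, 0.6, -0.3]
finger_gap: 0.595
```

>>> {"method": "arm_command", "body": {
  "series": [
    [[30,-1,0,0],[30,0,0,0],[27,0,0,0],[11,0,0,0],[0,0,0,0],[0,0,0,0]]
  ]
}}

```text
t: 39.35
tcp_pos: [0.6057, 0.3027, 0.1034]
tool_rot: [-0.5, 0.5, 0.499, 0.501]
force: [0.7, 0.3, -0.2]
finger_gap: 0.602
```

>>> {"method": "arm_command", "body": {
  "series": [
    [[0,0,0,0],[0,0,0,0],[0,0,0,0],[0,0,0,0],[0,0,0,0],[0,0,0,0],[-10,0,0,0],[-25,0,0,0],[-25,0,0,0],[-25,0,0,0]]
  ],
  "jaw": 0
}}

```text
t: 40.35
tcp_pos: [0.6039, 0.3038, 0.1879]
tool_rot: [-0.5, 0.5, 0.501, 0.499]
force: [0.8, 0.6, -1.7]
finger_gap: 0.332
```

>>> {"method": "arm_command", "body": {
  "series": [
    [[0,0,-10,0],[0,2,-20,0],[0,3,-32,0],[0,4,-32,0],[0,4,-32,0],[0,4,-32,0],[0,4,-32,0],[0,3,-32,0],[0,0,-25,0],[0,0,-13,0]]
  ]
}}

```text
t: 41.35
tcp_pos: [0.5785, 0.0403, 0.1854]
tool_rot: [-0.498, 0.502, 0.5, 0.499]
force: [-0.7, 0.6, -2.3]
finger_gap: 0.336
```

>>> {"method": "arm_command", "body": {
  "series": [
    [[0,0,-6,0],[0,0,0,0],[20,0,0,0],[25,0,0,0],[20,0,0,0],[5,0,0,0],[4,0,0,0],[0,0,0,0],[0,0,0,0]]
  ]
}}

```text
t: 42.25
tcp_pos: [0.5815, 0.0378, 0.1142]
tool_rot: [0.501, -0.499, -0.5, -0.5]
force: [0.5, -0.0, -2.3]
finger_gap: 0.335
```

>>> {"method": "arm_command", "body": {
  "series": [
    [[4,1,-0.5,0],[2,0,0,0],[1,0,0,0],[0,0,0,0],[0,0,0,0]]
  ]
}}

```text
t: 42.75
tcp_pos: [0.581, 0.0367, 0.1093]
tool_rot: [0.501, -0.499, -0.499, -0.501]
force: [-2.5, 1.0, 12.6]
finger_gap: 0.333
```

Release and retreat well clear to the left for a check.

>>> {"method": "arm_command", "body": {
  "series": [
    [[0,0,0,0],[0,0,0,0],[0,0,0,0],[0,0,0,0],[-15,0,0,0],[-40,0,0,0],[-40,0,0,0],[-20,20,38,0],[0,20,42,0],[0,20,42,0]]
  ],
  "jaw": 60
}}

```text
t: 43.75
tcp_pos: [0.5197, 0.1599, 0.2222]
tool_rot: [-0.5, 0.5, 0.499, 0.501]
force: [0.6, 0.4, -0.5]
finger_gap: 0.601
```

>>> {"method": "arm_command", "body": {
  "series": [
    [[0,20,42,0],[0,20,42,0],[0,20,42,0],[0,20,42,0],[0,20,42,0],[0,20,42,0],[0,20,42,0],[0,20,42,0],[0,0,30,0],[0,0,0,0]]
  ]
}}

```text
t: 44.75
tcp_pos: [0.3587, 0.5289, 0.2209]
tool_rot: [-0.501, 0.498, 0.501, 0.5]
force: [0.1, -0.8, -0.6]
finger_gap: 0.602
```

```bash
python3 - <<'E'
from h import *
crop("top",240,165,340+20,265,4,"f1");crop("side",225,120,345,275,5,"f2")
for n,p in(("red",(.5733,-.0904)),("green",(.5273,-.0239)),("blue",(.5792,.0372))):
    print(n,"exp cap px top",proj("top",(*p,.141)),"side cap",proj("side",(*p,.141)),"side disc",proj("side",(*p,.009)))
E
```

```text
red exp cap px top [336.2 195.9] side cap [291.4 142.7] side disc [291.6 199. ]
green exp cap px top [296.6 223. ] side cap [312.5 166.7] side disc [310.  224.3]
blue exp cap px top [260.1 192. ] side cap [274.1 186.6] side disc [276.6 244.8]
```

View pics/f1.png

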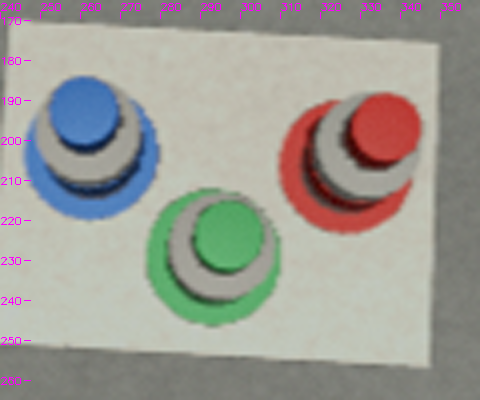

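View pics/f2.png

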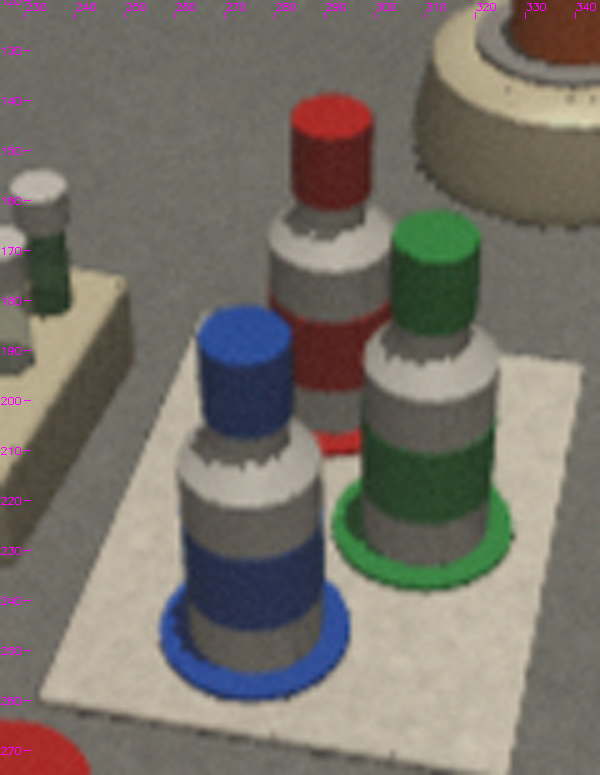

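In the side view, blue's base (187–323) is centred in its disc (161–350). Green is about 1 mm off, and red's cap at (291.4,143) matches its predicted position (291.4,142.7). Everything is upright and the rack undisturbed, so I'll run one numeric check of pot and rack and then hand in.

```bash
python3 - <<'E'
from h import *
im=snapshot("top");o=cv2.imread("pics/top0.png")[:,:,::-1]
print("rack diff",np.abs(im[122:165,268:345].astype(int)-o[122:165,268:345]).mean())
g=cv2.cvtColor(im,cv2.COLOR_RGB2HSV)[220:270,430:480].astype(int);m=(g[...,0]>7)&(g[...,0]<22)&(g[...,1]>120)
v,u=np.nonzero(m);print("pot",ray("top",u.mean()+430,v.mean()+220,.11))
from station import ticket
print(ticket.sign_off())
E
```

```text
rack diff 1.2469545957918051
pot [ 0.4952 -0.2907]
the job is handed in; nothing more can be done
None
```

The job is handed in: all three bottles went onto the black mat first, then the orange pot onto the stirrer plate. The bottles then went back to their own discs in the order red, green, blue. It finished at about 45 s, and I saw no high forces (largest reading about 13 N while setting a bottle down).

**Last checks**
- **Bottles:** all stood upright on their own discs in both camera views. Blue was centred within the measuring error in the side view and green was about 1 mm off. The red cap matched the predicted pixel in the side view, but the top view put it up to 2 mm off centre, and the two views were not reconciled.
- **Pot:** after placing it, I measured it about 1.5 mm from the plate centre, well inside the plate.
- **Disagreement on the pot:** a cruder check in the last script gave a pot position 11 mm different in y. I had not seen that figure before the job was handed in, because the same script handed it in. I think it is an error, because that check counted every orange-brown pixel, including the shaded side of the pot, and nothing came near the pot after it was set down. I could not check it again.
- **Rack:** its image was practically unchanged from the start.

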